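Stand the grow-room display up on its kickstand

ROBOT

A 6-joint arm with a two-finger parallel gripper is mounted at the origin on the work surface. World frame = base frame: x ahead of the robot, y to its left, z up, the work surface at z = 0. Lengths are in m, angles in rad, forces in N, time in s.
With the tool pointing down it reaches from about 0.325 to 0.775 m from the base axis. Payload 5.5 kg.
Tool frame: the origin (TCP) lies midway between the tips of the shut fingers; the grasp point (between the pads) lies 19 mm behind it; z points along the fingers, y is the direction in which the jaws open and shut (so a half turn about z gives the same grasp; the last joint's range is limited). The gripper opens to 85 mm and grips with 20 to 120 N. Pads are 22 mm wide; open, the fingers measure 114 mm over their backs; the gripper's body (76 mm by 85 mm) begins 54 mm behind the grasp point. The pads swing forward as they close: fully open they stand 13 mm farther back than shut.
Start: joints at [1.247, 0.091, 1.231, -0, 1.82, -0.057], TCP at [0.158, 0.579, 0.231] pointing down, gripper open.
Joint ranges: [-2.87, 2.87], [-0.86, 2.18], [0.17, 2.46], [-1.51, 4.65], [0.06, 2.69], [-2.65, 2.65]. Speed limits (rad/s): [2.57, 2.57, 3.01, 3.14, 3.14, 3.14].

INTERFACE

Orientations are given as a rotation vector (axis times angle).
In Python, from station import ctrl gives the robot as it stands.
- The arm moves only by the tool play_rows, never from a script. Its arguments are lists of equal length, an entry for each row: "turn": the turn, a rotation vector about the tool's x, y, z in rad, a list of three; "delta_pos": the shift along the tool's x, y, z in m, a list of three; "hand": the finger opening in m, from 0 to 0.0854. In form: {"turn": [[rx, ry, rz], ...], "delta_pos": [[tx, ty, tz], ...], "hand": [hand, ...]}. A call has 1 to 10 rows; each row shifts and turns the commanded pose from where the row before left it, along the tool's axes as they then stand; what a row does not reach is not made up. A row lasts 1/10 s, in which the tool goes at most 50 mm and 8.59 degrees, less where a joint would pass 70% of its speed; a pose out of reach is approached as far as the arm can. A call with a gripper value outside its range is refused whole. The fingers move at their own pace and stop on an object; "squeeze" is the grip in N (left out, the last holds). Time passes only in rows, so rows that do not move let the fingers close. It gives the time, the measured TCP pose, the force and the opening at its end, in the units of the state.
- ctrl.state(): the state, without advancing time (a new reading comes with each control period).
- ctrl.snapshot(name): name is "scene" or "side" or "wrist"; returns the picture (400x640x3 uint8, red, green, blue); there is no depth.
- ctrl.camera_params(name): a dict with "fov_y" (degrees; the focal length in pixels is half the picture's height over the tangent of half this angle, whatever the lens; pixels are square), "cx", "cy" (the principal point, pixels), "D" ([k1, k2, p1, p2, k3] as OpenCV has them; the pictures are not rectified), "world_to_cam" (4x4, takes a point from world to camera coordinates). Camera axes: x right, y up, looking along -z (the intrinsics and any distortion apply to the point x, -y, -z); pixel columns grow to the right and rows downward; lengths in m; the calibration is good to about 2 mm. A picture is of the moment at which its call begins: read the wrist's pose just before it. camera_params takes no time and is no camera call; for the wrist camera it gives the pose at the moment of the call.
- ctrl.close_job(): hands the job in, once; it reports no verdict.
The state is a dict: "clock": time; "joints": joint angles; "qvel": joint speeds; "tau": joint torques, N m; "tcp_pos": TCP position; "tool_rot": TCP orientation; "ft_force": force on the tool from outside, world axes, zero at the start; "ft_torque": the same for the moment, N m; "width": finger opening in m.
Only numpy, scipy, OpenCV 4.12 (cv2) and the standard library are available. Lean on these libraries where they do the work, as an engineer would, in place of code of your own. Each camera call takes 0.05 s, during which the arm holds its last target. There are 200 camera calls.

TASK

The orange climate display has slumped forwards, face first, against the mushroom block. First swing its kickstand fully out by pressing the yellow thumb tab on its back, then tip the display back off the block so that it stands by itself, leaning back on its bottom edge and the kickstand, about where it is now. Do not let it fall over, and leave the block, the sprayer and the spawn jar where they are.

Things in the scene. Friction and masses are not known exactly. Their poses are not given: they have to be found in the camera images.
- display: Loose climate display, orange panel 230 mm wide, 170 high, 18 thick, 0.4 to 0.65 kg. Origin: middle of its underside. Own x: the way the screen looks; y along the width; z up the panel. Starts leaning 25 degrees forwards (top away from the robot), back to the robot, screen resting on the block's upper near edge. Standing on the open kickstand it leans 20 degrees back, top towards the robot.
- display_top (a point): Middle of the display's top edge face, 170 mm above the display's origin along its own z; same axes as the display.
- kickstand (a joint): Hinge, axis along the display's width, 100 mm up the panel, 4 mm behind its back. 0 = leg folded on the back, 0.61 rad = fully out, at its stop. One rigid bent rocker: steel leg 91 mm down from the hinge, yellow tab up from it, bent 45 degrees off the panel. Pressing the tab's end towards the panel with 3 to 4 N swings the leg out; it stays where left.
- kickstand_tab (a point): Middle of the upper end of the yellow thumb tab, a plate 60 mm wide, 5 thick, 36 long from the hinge. Folded, it stands 29 mm behind the display's back, leaning 20 degrees towards the robot from upright; fully out, it lies 10 degrees from the panel, its end about 10 mm behind the back.
- kickstand_foot (a point): Middle of the kickstand's black rubber foot bar, 120 mm long across the display and 10 mm thick.
- block: Brown mushroom growing block, 120 mm (own x) by 200 (own y) by 95 high, loose, 1.6 kg; origin: centre of its underside. The display leans on its upper edge on the -x side (towards the robot); the display's top stands about 55 mm higher than the block's top and reaches about 30 mm over it. Small mushrooms grow on its far side only; a low punnet (50 mm) stands beyond it.
- sprayer: White bottle with a green cap, 64 mm across, 150 mm high, standing to one side of the display; origin: centre of its underside. Bystander.
- spawn_jar: Amber jar with a metal lid, 72 mm across, 100 mm high, standing to one side of the display; origin: centre of its underside. Bystander.

How it is judged:
By the outcome, as a careful person would: the job done as asked, in the order asked, and still so for the second after the job is handed in, with the robot touching nothing.
It also fails if it takes over 58 s, if anything falls off the work surface, if the arm or the gripper's body presses on something with over 40 N, if the wrist force passes 120 N, or if a joint passes its speed limit or range.

## Working session

There is one attempt and no reset: what is moved stays moved. The work goes in short steps, Python scripts to look and compute and a tool call to move; the robot and the scene stay as the last step left them, time stands still between calls to the robot, and variables do not carry over. Pictures are saved under pics/ and viewed, about 8 in all and at most 12, crops included, and the job is handed in when it is done.

Besides the shell and the picture viewer there is one more tool, called after "Call:" in YAML: its name, and indented under it one key for each argument. play_rows: Moves the arm, as the interface text tells. Its arguments: {"type":"object","properties":{"turn":{"type":"array"},"delta_pos":{"type":"array"},"hand":{"type":"array"},"squeeze":{"type":"number"}},"required":["turn","delta_pos","hand"]}

```bash
mkdir -p pics; ls; python3 - <<'E'
from station import ctrl
import cv2,numpy as np
s=ctrl.state();print(s)
for n in("scene","side"):
    p=ctrl.camera_params(n);print(n,p)
    cv2.imwrite(f"pics/{n}0.png",ctrl.snapshot(n)[:,:,::-1])
E
```

```text
pics
{'clock': 0.0, 'joints': array([ 1.24732835e+00,  9.18698363e-02,  1.23190754e+00,  1.97721937e-05,
        1.81980026e+00, -5.67004645e-02]), 'qvel': array([ 6.10373034e-05, -1.09551249e-03, -1.25010495e-03,  1.03752082e-03,
       -4.37513991e-04, -9.10102786e-04]), 'tau': array([ 6.63856226e-04, -4.58708024e+01, -4.18040442e+01, -9.99400004e-05,
        1.07972481e-02,  4.82118708e-06]), 'tcp_pos': array([0.15807271, 0.5785043 , 0.23013207]), 'tool_rot': array([-4.17735863e-01, -3.11329684e+00,  3.05577191e-03]), 'ft_force': array([-0.63739189,  0.16104101, -0.16852228]), 'ft_torque': array([-0.00078635,  0.07358547, -0.00707649]), 'width': 0.08582010312257322}
scene {'fov_y': 46.898076497029756, 'cx': 317.34903576815276, 'cy': 202.7071223196793, 'D': array([-0.01080576,  0.        ,  0.        ,  0.        ,  0.        ]), 'world_to_cam': array([[-0.33094107,  0.9435714 ,  0.01228935,  0.13944228],
       [-0.7183038 , -0.26033552,  0.64518607,  0.37081866],
       [ 0.61197848,  0.20469108,  0.76392663, -1.79159295],
       [ 0.        ,  0.        ,  0.        ,  1.        ]])}
side {'fov_y': 55.78274219940956, 'cx': 317.74240316476335, 'cy': 200.0440004758738, 'D': array([-0.06974891,  0.        ,  0.        ,  0.        ,  0.        ]), 'world_to_cam': array([[-0.99193659, -0.12477338,  0.02221258,  0.61140827],
       [ 0.08358444, -0.51232978,  0.85471155, -0.10060209],
       [-0.09526509,  0.84967629,  0.51862777, -0.93374948],
       [ 0.        ,  0.        ,  0.        ,  1.        ]])}
```

View pics/scene0.png

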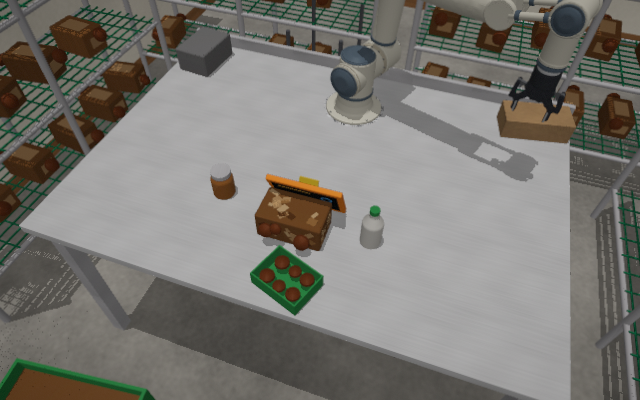

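View pics/side0.png

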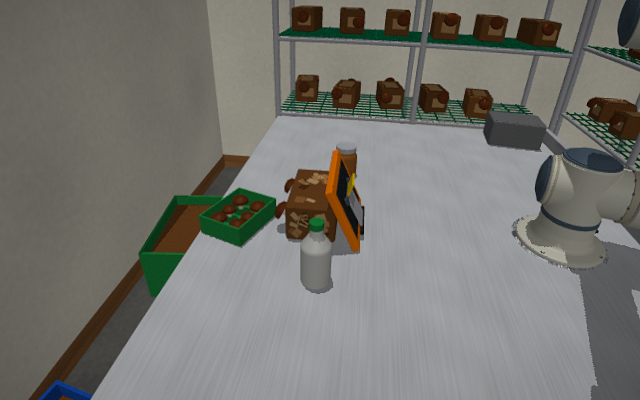

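The scene picture shows the display's orange top edge running from (268,177) to (344,208), with the tab at (310,182). In the side picture the display's top is at (332,153) and its bottom near corner at (358,249). I'll enlarge both.

```bash
python3 - <<'E'
import cv2,numpy as np
a=cv2.imread("pics/scene0.png")[155:265,195:395];b=cv2.imread("pics/side0.png")[135:300,265:385]
a=cv2.resize(a,None,fx=4,fy=4,interpolation=cv2.INTER_CUBIC)
b=cv2.resize(b,None,fx=3.6,fy=3.6,interpolation=cv2.INTER_CUBIC)
cv2.imwrite("pics/a.png",a);cv2.imwrite("pics/b.png",b);print(a.shape,b.shape)
E
```

```text
(440, 800, 3) (594, 432, 3)
```

View pics/a.png

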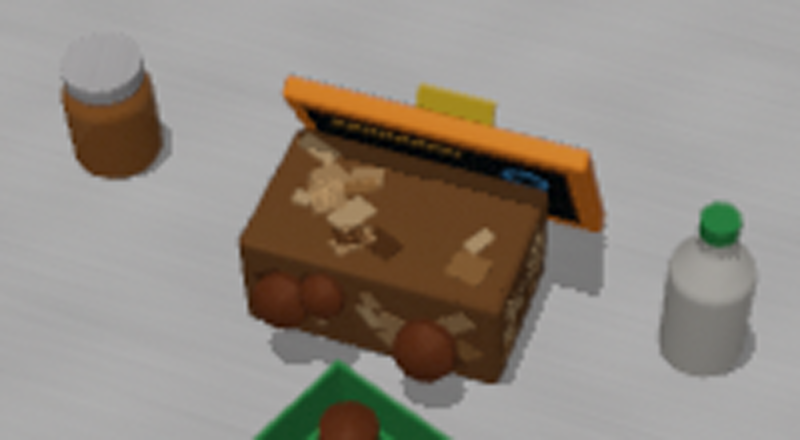

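View pics/b.png

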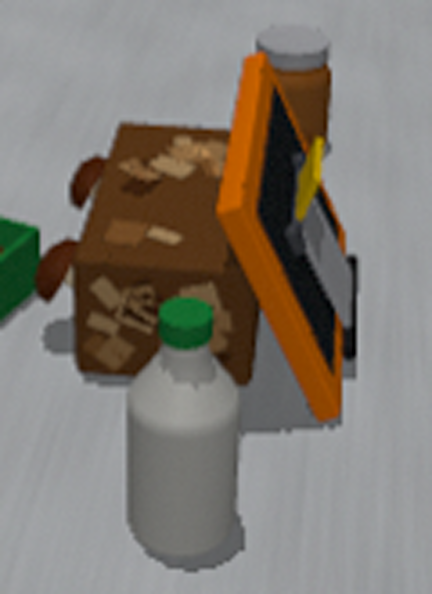

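```bash
cat > h.py <<'E'
import numpy as np,cv2
from station import ctrl
from scipy.spatial.transform import Rotation as R
def proj(P,p):
    f=200/np.tan(np.radians(p["fov_y"])/2);W=p["world_to_cam"]
    c=(np.atleast_2d(P)@W[:3,:3].T+W[:3,3])*[1,-1,-1]
    K=np.array([[f,0,p["cx"]],[0,f,p["cy"]],[0,0,1]])
    return cv2.projectPoints(c.reshape(-1,1,3),np.zeros(3),np.zeros(3),K,np.array(p["D"]))[0].reshape(-1,2)
def ray(uv,p,z):
    "pixel -> world point at height z"
    f=200/np.tan(np.radians(p["fov_y"])/2);W=p["world_to_cam"]
    K=np.array([[f,0,p["cx"]],[0,f,p["cy"]],[0,0,1]])
    n=cv2.undistortPoints(np.array([[uv]],float),K,np.array(p["D"])).ravel()
    d=W[:3,:3].T@[n[0],-n[1],-1];o=-W[:3,:3].T@W[:3,3]
    return o+d*(z-o[2])/d[2]
def disp(x,y,yaw,lean):
    "display rotation and origin, lean deg forwards, lowest bottom edge on the table"
    r=R.from_euler("zy",[yaw,np.radians(lean)])
    return r.as_matrix(),np.array([x,y,.009*abs(np.sin(np.radians(lean)))])
E
python3 - <<'E'
from h import *
from scipy.optimize import least_squares
ps,pd=ctrl.camera_params("scene"),ctrl.camera_params("side")
A=lambda u,v:(195+u/4,155+v/4); B=lambda u,v:(265+u/3.6,135+v/3.6)
b=.009;w=.115
L1=np.array([[-b,-w,.17],[-b,w,.17],[-.0385,-.03,.1255],[-.0385,.03,.1255]])
U1=np.array([A(289,76),A(590,152),A(419,86),A(495,102)])
L2=np.array([[b,w,.17],[-b,w,.17],[-b,w,0],[b,w,0],[b,-w,.17]])
U2=np.array([B(220,208),B(245,213),B(340,412),B(318,420),B(248,55)])
def f(v,full=False):
    M,o=disp(*v)
    return np.vstack([proj(L1@M.T+o,ps)-U1,proj(L2@M.T+o,pd)-U2]).ravel()
s=least_squares(f,[.5,0,0,25],x_scale=[.01,.01,.1,3]);print(s.x,np.degrees(s.x[2]));print(s.fun.reshape(-1,2).round(1))
M,o=disp(*s.x)
for n,q in dict(tab=[-.0385,0,.1255],top=[0,0,.17],hinge=[-.013,0,.1]).items():print(n,M@q+o)
print("jar lid",ray(A(102,65),ps,.1),"cap",ray(A(720,222),ps,.15),ray(B(187,315),pd,.15))
print("block top corners",[ray(A(*c),ps,.095).round(3) for c in((242,240),(500,308),(548,200),(300,130))])
E
```

```text
[5.09894242e-01 1.25249155e-02 1.29467658e-02 2.54707006e+01] 0.7417950403839468
[[-0.3 -1.4]
 [ 0.5 -1. ]
 [ 0.4 -1.2]
 [ 0.6 -0.4]
 [-1.8  0.2]
 [-1.  -3.8]
 [ 1.4  1.3]
 [ 0.2  1.1]
 [-1.1 -0.1]]
tab [0.52911036 0.01202648 0.13372803]
top [0.58300265 0.01252492 0.15734735]
hinge [0.54116371 0.01235661 0.09974115]
jar lid [ 0.56759376 -0.26682474  0.1       ] cap [0.59822176 0.22764229 0.15      ] [0.59191145 0.23330219 0.15      ]
block top corners [array([ 0.685, -0.096,  0.095]), array([0.68 , 0.097, 0.095]), array([0.575, 0.098, 0.095]), array([ 0.574, -0.099,  0.095])]
```

Call:
play_rows:
  turn:
    - [0,0,0.1435]
    - [0,0,0.1435]
    - [0,0,0.1435]
    - [0,0,0.1435]
    - [0,0,0.1435]
    - [0,0,0.1435]
    - [0,0,0.1435]
    - [0,0,0.1435]
    - [0,0,0.1435]
    - [0,0,0]
  delta_pos:
    - [0,0,-0.005]
    - [0,0,-0.005]
    - [0,0,-0.005]
    - [0,0,-0.005]
    - [0,0,0]
    - [0,0,0]
    - [0,0,0]
    - [0,0,0]
    - [0,0,0]
    - [0,0,0]
  hand: [0,0,0,0,0,0,0,0,0,0]
  squeeze: 40

```text
clock: 1.1
tcp_pos: [0.1581, 0.5787, 0.2507]
tool_rot: [2.209, 2.234, -0.001]
ft_force: [-0.2, -0.3, -0.2]
width: -0.0
```

Call:
play_rows:
  turn:
    - [0,0,0]
    - [0,0,0]
    - [0,0,0]
    - [0,0,0]
    - [0,0,0]
    - [0,0,0]
    - [0,0,0]
    - [0,0,0]
    - [0,0,0]
    - [0,0,0]
  delta_pos:
    - [-0.03,0.0145,0]
    - [-0.03,0.0145,0]
    - [-0.03,0.0145,0]
    - [-0.03,0.0145,0]
    - [-0.03,0.0145,0]
    - [-0.03,0.0145,0]
    - [-0.03,0.0145,0]
    - [-0.03,0.0145,0]
    - [-0.03,0.0145,0]
    - [-0.03,0.0145,0]
  hand: [0,0,0,0,0,0,0,0,0,0]

```text
clock: 2.1
tcp_pos: [0.3072, 0.2793, 0.2511]
tool_rot: [2.202, 2.24, -0.0]
ft_force: [0.7, 0.4, -0.3]
width: 0.0002
```

Call:
play_rows:
  turn:
    - [0,0,0]
    - [0,0,0]
    - [0,0,0]
    - [0,0,0]
    - [0,0,0]
    - [0,0,0]
    - [0,0,0]
    - [0,0,0]
    - [0,0,0]
    - [0,0,0]
  delta_pos:
    - [-0.03,0.0145,0]
    - [-0.03,0.0145,0]
    - [-0.03,0.0145,0]
    - [-0.03,0.0145,0]
    - [-0.03,0.0145,0]
    - [-0.03,0.0145,0]
    - [-0.03,0.0145,0]
    - [-0.03,0.0145,0]
    - [-0.03,0.0145,0]
    - [0,0,0]
  hand: [0,0,0,0,0,0,0,0,0,0]

```text
clock: 3.1
tcp_pos: [0.4415, 0.0094, 0.2503]
tool_rot: [-2.208, -2.235, 0.003]
ft_force: [-1.1, 1.3, -1.2]
width: 0.0001
```

```bash
python3 - <<'E'
from h import *
s=ctrl.state();p=ctrl.camera_params("wrist");print(s["tcp_pos"],s["tool_rot"],s["joints"].round(2))
im=ctrl.snapshot("wrist")[:,:,::-1];cv2.imwrite("pics/w1.png",im)
M,o=disp(.5099,.0125,.0129,25.47)
for q in([-.0385,-.03,.1255],[-.0385,.03,.1255],[-.009,.115,.17],[-.009,-.115,.17]):print(q,proj(M@q+o,p).round(0))
E
```

```text
[0.4415073  0.00938387 0.25033056] [-2.2077996  -2.23459445  0.00291906] [-0.05 -0.33  1.58 -0.    1.89 -0.07]
[-0.0385, -0.03, 0.1255] [[404. 227.]]
[-0.0385, 0.03, 0.1255] [[410. 168.]]
[-0.009, 0.115, 0.17] [[489.  68.]]
[-0.009, -0.115, 0.17] [[448. 314.]]
```

View pics/w1.png

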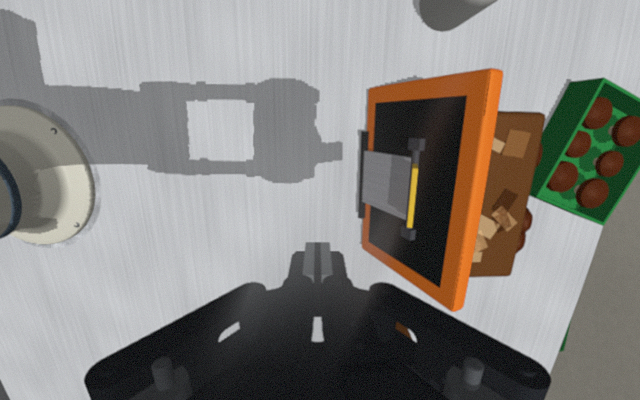

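The wrist view shows the tab folded, its yellow end from (415,168) to (410,228), within 6 px of the fit. I'll go down behind it with the fingers shut.

Call:
play_rows:
  turn:
    - [0,0,0]
    - [0,0,0]
    - [0,0,0]
    - [0,0,0]
    - [0,0,0]
    - [0,0,0]
    - [0,0,0]
    - [0,0,0]
    - [0,0,0]
    - [0,0,0]
  delta_pos:
    - [0.003,0.01,0.03]
    - [0,0.01,0.03]
    - [0,0.01,0.03]
    - [0,0,0.03]
    - [0,0,0.004]
    - [0,0.005,0]
    - [0,0.005,0]
    - [0,0.005,0]
    - [0,0.005,0]
    - [0,0,0]
  hand: [0,0,0,0,0,0,0,0,0,0]

```text
clock: 4.15
tcp_pos: [0.4917, 0.0159, 0.1281]
tool_rot: [2.207, 2.235, 0.001]
ft_force: [1.0, 0.8, -0.4]
width: -0.0002
```

Call:
play_rows:
  turn:
    - [0,0,0]
    - [0,0,0]
    - [0,0,0]
    - [0,0,0]
    - [0,0,0]
    - [0,0,0]
  delta_pos:
    - [0,0.003,0]
    - [0,0.003,0]
    - [0,0.003,0]
    - [0,0.003,0]
    - [0,0.003,0]
    - [0,0,0]
  hand: [0,0,0,0,0,0]

```text
clock: 4.75
tcp_pos: [0.506, 0.0161, 0.1271]
tool_rot: [-2.207, -2.235, 0.0]
ft_force: [0.5, -0.1, 0.9]
width: 0.0001
```

Call:
play_rows:
  turn:
    - [0,0,0]
    - [0,0,0]
    - [0,0,0]
    - [0,0,0]
    - [0,0,0]
    - [0,0,0]
  delta_pos:
    - [0,0.003,0]
    - [0,0.003,0]
    - [0,0.003,0]
    - [0,0.003,0]
    - [0,0.003,0]
    - [0,0,0]
  hand: [0,0,0,0,0,0]

```text
clock: 5.35
tcp_pos: [0.521, 0.0163, 0.1272]
tool_rot: [-2.208, -2.235, 0.0]
ft_force: [-1.2, 0.1, 0.6]
width: 0.0001
```

```bash
python3 - <<'E'
from h import *
s=ctrl.state();print(s["tcp_pos"],s["ft_force"],s["ft_torque"])
im=ctrl.snapshot("wrist")[:,:,::-1];im2=ctrl.snapshot("side")[:,:,::-1]
c=cv2.resize(im2[130:260,280:400],None,fx=3,fy=3,interpolation=cv2.INTER_CUBIC)
d=cv2.resize(im[50:350,200:],(429,390)) if 0 else im[5:395,200:]
o=np.hstack([c,d[:390,:]]);print(o.shape);cv2.imwrite("pics/c2.png",o)
E
```

```text
[0.52103494 0.01626342 0.12717372] [-1.20379404  0.10304855  0.64801629] [ 0.06147497 -0.00506774  0.03022125]
(390, 800, 3)
```

View pics/c2.png

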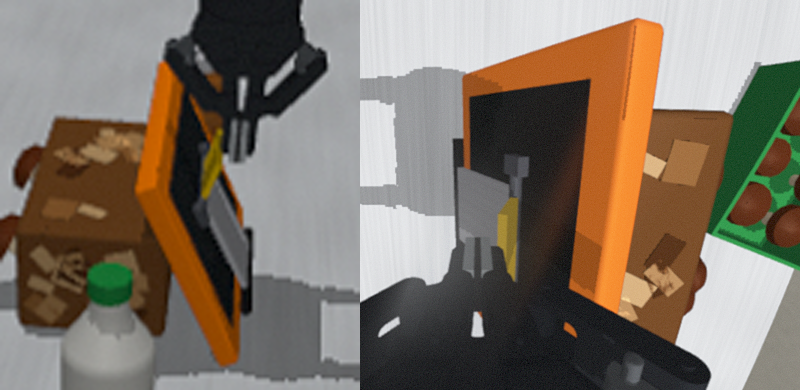

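The finger tip is still about 8 mm short of the tab and lower than its end, and the gripper clears the panel. I'll carry on in small steps.

Call:
play_rows:
  turn:
    - [0,0,0]
    - [0,0,0]
    - [0,0,0]
    - [0,0,0]
    - [0,0,0]
    - [0,0,0]
  delta_pos:
    - [0,0.002,0]
    - [0,0.002,0]
    - [0,0.002,0]
    - [0,0.002,0]
    - [0,0.002,0]
    - [0,0,0]
  hand: [0,0,0,0,0,0]

```text
clock: 6.05
tcp_pos: [0.5315, 0.0165, 0.1289]
tool_rot: [2.206, 2.234, 0.003]
ft_force: [-1.9, -0.2, 6.3]
width: -0.0004
```

Call:
play_rows:
  turn:
    - [0,0,0]
    - [0,0,0]
    - [0,0,0]
    - [0,0,0]
    - [0,0,0]
  delta_pos:
    - [0,0.002,0]
    - [0,0.002,0]
    - [0,0.002,0]
    - [0,0.002,0]
    - [0,0,0]
  hand: [0,0,0,0,0]

```text
clock: 6.55
tcp_pos: [0.5397, 0.0166, 0.1288]
tool_rot: [2.206, 2.234, 0.003]
ft_force: [-1.3, 0.8, 4.7]
width: 0.0
```

```bash
python3 - <<'E'
from h import *
s=ctrl.state();print(s["tcp_pos"],s["ft_force"],s["ft_torque"])
im=ctrl.snapshot("wrist")[:,:,::-1];im2=ctrl.snapshot("side")[:,:,::-1]
c=cv2.resize(im2[130:260,280:400],None,fx=3,fy=3,interpolation=cv2.INTER_CUBIC)
o=np.hstack([c,im[5:395,200:]]);cv2.imwrite("pics/c3.png",o)
E
```

```text
[0.53967672 0.01656421 0.12884979] [-1.27972654  0.78611372  4.6909355 ] [ 0.05091863  0.13219623 -0.00035367]
```

View pics/c3.png

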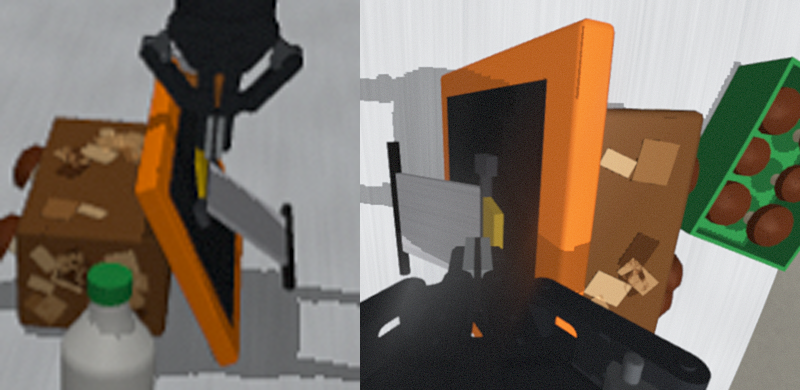

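The leg is already most of the way out, but the finger only just catches the tab's end and is being pushed up. I'll back off 5 mm, go 6 mm lower and press on.

Call:
play_rows:
  turn:
    - [0,0,0]
    - [0,0,0]
    - [0,0,0]
    - [0,0,0]
    - [0,0,0]
    - [0,0,0]
    - [0,0,0]
  delta_pos:
    - [0,-0.008,0]
    - [0,0,0]
    - [0,0,0.004]
    - [0,0.003,0]
    - [0,0.003,0]
    - [0,0.002,0]
    - [0,0,0]
  hand: [0,0,0,0,0,0,0]

```text
clock: 7.35
tcp_pos: [0.5417, 0.0166, 0.1281]
tool_rot: [2.202, 2.23, 0.011]
ft_force: [0.8, -0.2, 15.4]
width: 0.0002
```

Call:
play_rows:
  turn:
    - [0,0,0]
    - [0,0,0]
    - [0,0,0]
  delta_pos:
    - [0,0.002,0]
    - [0,0.002,0]
    - [0,0,0]
  hand: [0,0,0]

```text
clock: 7.65
tcp_pos: [0.5439, 0.0167, 0.1277]
tool_rot: [2.205, 2.233, 0.005]
ft_force: [-6.8, 1.2, 17.7]
width: -0.0001
```

Call:
play_rows:
  turn:
    - [0,0,0]
    - [0,0,0]
    - [0,0,0]
    - [0,0,0]
    - [0,0,0]
    - [0,0,0]
  delta_pos:
    - [0,0,-0.012]
    - [0,-0.012,0]
    - [0,-0.012,0]
    - [0,-0.006,0]
    - [0,0,0]
    - [0,0,0]
  hand: [0,0,0,0,0,0]

```text
clock: 8.25
tcp_pos: [0.513, 0.0162, 0.1351]
tool_rot: [2.208, 2.235, 0.0]
ft_force: [-0.1, -0.2, -0.6]
width: 0.0
```

```bash
python3 - <<'E'
from h import *
s=ctrl.state();print(s["tcp_pos"],s["ft_force"],s["ft_torque"])
im2=ctrl.snapshot("side")[:,:,::-1]
c=cv2.resize(im2[130:260,280:400],None,fx=4.5,fy=4.5,interpolation=cv2.INTER_CUBIC)
cv2.imwrite("pics/c4.png",c)
E
```

```text
[0.51298599 0.01615261 0.13513158] [-0.14506784 -0.23829919 -0.55465325] [ 0.01117846 -0.01958014  0.03769192]
```

View pics/c4.png

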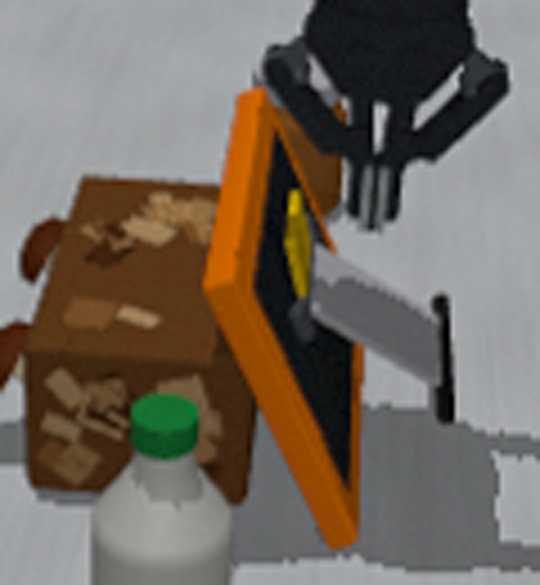

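```bash
python3 - <<'E'
from h import *
pd=ctrl.camera_params("side")
M,o=disp(.5099,.0125,.0129,25.47)
cr=lambda P:((proj(P@M.T+o,pd)-[280,130])*4.5).round(0).tolist()
print("panel",cr(np.array([[.009,.115,.17],[-.009,.115,0],[.009,-.115,.17]])))
for a in(.4,.5,.55,.61):
    f=np.array([[-.013-.091*np.sin(a),y,.1-.091*np.cos(a)] for y in(.06,-.06)])
    t=np.array([[-.013-.036*np.sin(.785-a),y,.1+.036*np.cos(.785-a)] for y in(.03,-.03)])
    print(a,cr(f),cr(t),"tab end world",(t@M.T+o).mean(0).round(3))
E
```

```text
panel [[199.0, 283.0], [364.0, 543.0], [238.0, 91.0]]
0.4 [[425.0, 436.0], [422.0, 320.0]] [[306.0, 239.0], [311.0, 188.0]] tab end world [0.543 0.012 0.136]
0.5 [[437.0, 426.0], [433.0, 311.0]] [[299.0, 239.0], [305.0, 188.0]] tab end world [0.547 0.012 0.135]
0.55 [[443.0, 421.0], [438.0, 306.0]] [[296.0, 240.0], [301.0, 188.0]] tab end world [0.549 0.012 0.135]
0.61 [[449.0, 414.0], [443.0, 299.0]] [[292.0, 240.0], [297.0, 189.0]] tab end world [0.551 0.012 0.134]
```

The leg looks fully out or very nearly so: foot at (447,418)/(442,297) against (449,414)/(443,299) predicted for 0.61. One low push will confirm the stop.

Call:
play_rows:
  turn:
    - [0,0,0]
    - [0,0,0]
    - [0,0,0]
    - [0,0,0]
    - [0,0,0]
    - [0,0,0]
    - [0,0,0]
    - [0,0,0]
  delta_pos:
    - [0,0,0.007]
    - [0,0,0.007]
    - [0,0.005,0]
    - [0,0.005,0]
    - [0,0.005,0]
    - [0,0.004,0]
    - [0,0.002,0]
    - [0,0,0]
  hand: [0,0,0,0,0,0,0,0]

```text
clock: 9.1
tcp_pos: [0.5341, 0.0164, 0.1213]
tool_rot: [2.207, 2.235, -0.0]
ft_force: [0.2, 0.1, -0.7]
width: 0.0001
```

Call:
play_rows:
  turn:
    - [0,0,0]
    - [0,0,0]
    - [0,0,0]
  delta_pos:
    - [0,0.002,0]
    - [0,0.001,0]
    - [0,0,0]
  hand: [0,0,0]

```text
clock: 9.4
tcp_pos: [0.5368, 0.0165, 0.1213]
tool_rot: [2.207, 2.235, 0.0]
ft_force: [-1.0, 0.3, 0.6]
width: -0.0002
```

Call:
play_rows:
  turn:
    - [0,0,0]
    - [0,0,0]
    - [0,0,0]
  delta_pos:
    - [0,0.001,0]
    - [0,0.001,0]
    - [0,0,0]
  hand: [0,0,0]

```text
clock: 9.7
tcp_pos: [0.5383, 0.0165, 0.1212]
tool_rot: [-2.207, -2.235, 0.001]
ft_force: [-3.1, 0.4, 1.7]
width: -0.0003
```

Call:
play_rows:
  turn:
    - [0,0,0]
    - [0,0,0]
    - [0,0,0]
  delta_pos:
    - [0,0.001,0]
    - [0,0.001,0]
    - [0,0,0]
  hand: [0,0,0]

```text
clock: 10.0
tcp_pos: [0.5403, 0.0165, 0.1206]
tool_rot: [-2.207, -2.234, 0.002]
ft_force: [-3.2, 0.3, -1.5]
width: 0.0001
```

Call:
play_rows:
  turn:
    - [0,0,0]
    - [0,0,0]
    - [0,0,0]
  delta_pos:
    - [0,0.001,0]
    - [0,0.001,0]
    - [0,0,0]
  hand: [0,0,0]

```text
clock: 10.3
tcp_pos: [0.5426, 0.0166, 0.1214]
tool_rot: [-2.207, -2.235, 0.001]
ft_force: [-4.9, -0.0, 0.6]
width: 0.0
```

```bash
python3 - <<'E'
from h import *
s=ctrl.state();print(s["tcp_pos"],s["ft_force"],s["ft_torque"])
im2=ctrl.snapshot("side")[:,:,::-1]
c=cv2.resize(im2[130:260,280:400],None,fx=4.5,fy=4.5,interpolation=cv2.INTER_CUBIC)
cv2.imwrite("pics/c5.png",c)
# difference with the previous: orange panel shift
a=cv2.imread("pics/side0.png")
for n,i in(("0",a),("now",im2)):
    h=cv2.cvtColor(i,cv2.COLOR_BGR2HSV);m=cv2.inRange(h,(5,200,120),(18,255,255))[150:260,320:370]
    ys,xs=np.nonzero(m);print(n,[(r+150,320+np.nonzero(m[r])[0].min(),320+np.nonzero(m[r])[0].max()) for r in(45,70,85,95)],ys.max()+150)
E
```

```text
[0.5425707  0.01660078 0.12138536] [-4.90008799 -0.02667942  0.60793382] [0.03909296 0.9267201  0.02293219]
0 [(195, np.int64(326), np.int64(335)), (220, np.int64(338), np.int64(347)), (235, np.int64(346), np.int64(359)), (245, np.int64(351), np.int64(359))] 251
now [(195, np.int64(322), np.int64(333)), (220, np.int64(339), np.int64(365)), (235, np.int64(350), np.int64(365)), (245, np.int64(357), np.int64(365))] 249
```

View pics/c5.png

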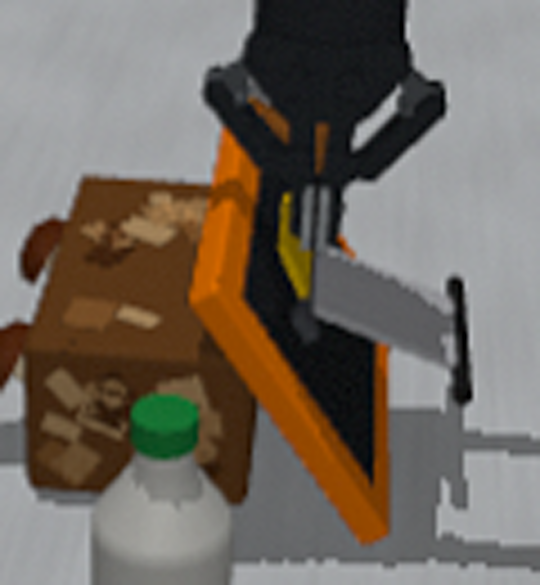

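The pressing force has made the panel's bottom creep some mm towards the robot, so the leg is against its stop. I'll back off, rise and measure the display again.

Call:
play_rows:
  turn:
    - [0,0,0]
    - [0,0,0]
    - [0,0,0]
    - [0,0,0]
    - [0,0,0]
    - [0,0,0]
    - [0,0,0]
    - [0,0,0]
    - [0,0,0]
    - [0,0,0]
  delta_pos:
    - [0,-0.005,0]
    - [0,-0.02,0]
    - [0,-0.02,0]
    - [0,-0.03,-0.03]
    - [0,-0.03,-0.03]
    - [0,-0.03,-0.03]
    - [0,-0.02,-0.03]
    - [0,0,-0.02]
    - [0,0,0]
    - [0,0,0]
  hand: [0,0,0,0.05,0.05,0.05,0.05,0.05,0.05,0.05]

```text
clock: 11.35
tcp_pos: [0.3883, 0.0146, 0.2614]
tool_rot: [2.206, 2.234, 0.002]
ft_force: [-0.3, 0.5, -0.9]
width: 0.0501
```

```bash
python3 - <<'E'
from h import *
s=ctrl.state();print(s["tcp_pos"],s["tool_rot"],s["width"])
a=ctrl.snapshot("scene")[:,:,::-1];b=ctrl.snapshot("side")[:,:,::-1]
cv2.imwrite("pics/scene5.png",a);cv2.imwrite("pics/side5.png",b)
x=cv2.resize(a[165:230,250:355],None,fx=4,fy=4,interpolation=cv2.INTER_CUBIC)
y=cv2.resize(b[140:260,310:404],None,fx=4,fy=4,interpolation=cv2.INTER_CUBIC)
o=np.zeros((480,796,3),np.uint8);o[:260,:420]=x;o[:,420:]=y;cv2.imwrite("pics/c6.png",o)
E
```

```text
[0.38825486 0.01458563 0.26140709] [2.20635206 2.23407113 0.0024282 ] 0.05013689277711768
```

View pics/c6.png

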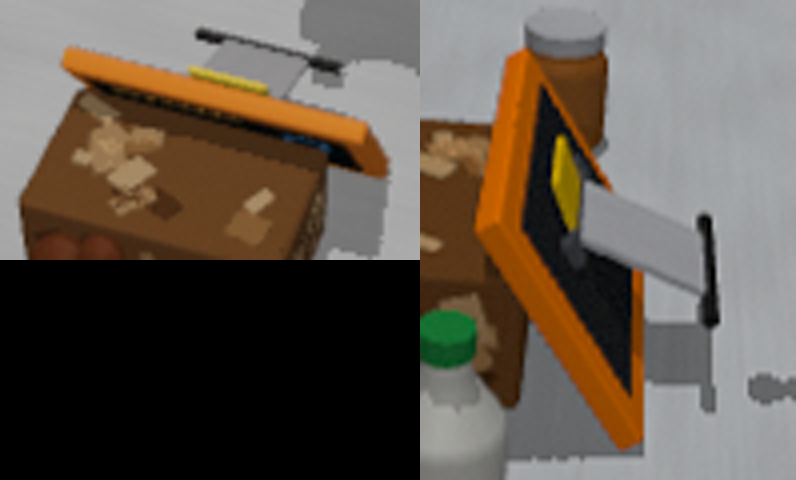

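```bash
cat > fit.py <<'E'
from h import *
from scipy.optimize import least_squares
ps,pd=ctrl.camera_params("scene"),ctrl.camera_params("side")
A=lambda u,v:(250+u/4,165+v/4); B=lambda u,v:(310+(u-420)/4,140+v/4)
b=.009;w=.115
U=np.array([A(65,46),A(368,124),A(200,34),A(340,66),B(478,228),B(500,233),B(642,438),B(625,450),B(508,55),B(712,320),B(704,219)])
def f(v):
    M,o=disp(*v[:4]);a=v[4]
    ft=[-.013-.091*np.sin(a),0,.1-.091*np.cos(a)];F=[np.add(ft,[0,s,0]) for s in(-.06,.06)]
    P1=np.array([[-b,-w,.17],[-b,w,.17],*F])@M.T+o
    P2=np.array([[b,w,.17],[-b,w,.17],[-b,w,0],[b,w,0],[b,-w,.17],F[1],F[0]])@M.T+o
    return (np.vstack([proj(P1,ps),proj(P2,pd)])-U).ravel()
s=least_squares(f,[.5,0,0,30,.6],x_scale=[.01,.01,.1,3,.1],loss="soft_l1");print(s.x.round(4));print(s.fun.reshape(-1,2).round(1).tolist())
M,o=disp(*s.x[:4]);print("top",M@[0,0,.17]+o,"xaxis",M[:,0],"-z",-M[:,2])
E
python3 fit.py
```

```text
[4.94000e-01 1.13000e-02 1.62000e-02 3.32747e+01 5.81500e-01]
[[-0.1, -0.5], [-0.1, -0.9], [-0.6, -0.4], [0.2, 0.5], [-1.9, -0.0], [-0.2, -4.7], [2.2, 0.7], [-0.4, 0.5], [-0.8, 0.2], [0.3, 0.2], [0.6, 0.2]]
top [0.58723555 0.01129167 0.14706632] xaxis [ 0.83593987  0.01620414 -0.54858177] -z [-0.54865381 -0.         -0.83604964]
```

The display now leans about 33°, its bottom 15 mm nearer the robot. The leg fits at 0.58, at the stop within error, and the block hasn't moved. I'll tilt the tool in line with the panel and move over its top edge.

Call:
play_rows:
  turn:
    - [0.116,0,0]
    - [0.116,0,0]
    - [0.116,0,0]
    - [0.116,0,0]
    - [0.116,0,0]
    - [0,0,0]
  delta_pos:
    - [0,0,0]
    - [0,0,0]
    - [0,0,0]
    - [0,0,0]
    - [0,0,0]
    - [-0.003,0,0]
  hand: [0.04,0.04,0.04,0.04,0.04,0.04]

```text
clock: 12.05
tcp_pos: [0.3885, 0.0116, 0.2559]
tool_rot: [-1.873, -1.897, 0.579]
ft_force: [0.2, -1.1, -0.1]
width: 0.0402
```

Call:
play_rows:
  turn:
    - [0,0,0]
    - [0,0,0]
    - [0,0,0]
    - [0,0,0]
    - [0,0,0]
    - [0,0,0]
    - [0,0,0]
    - [0,0,0]
    - [0,0,0]
  delta_pos:
    - [0,0.027,-0.0175]
    - [0,0.027,-0.0175]
    - [0,0.027,-0.0175]
    - [0,0.027,-0.0175]
    - [0,0.027,-0.0175]
    - [0,0.027,-0.0175]
    - [0,0.026,-0.0185]
    - [0,0,0]
    - [0,0,0]
  hand: [0.04,0.04,0.04,0.04,0.04,0.04,0.04,0.04,0.04]

```text
clock: 12.95
tcp_pos: [0.6131, 0.0142, 0.2598]
tool_rot: [-1.88, -1.904, 0.57]
ft_force: [-0.5, 0.7, 0.4]
width: 0.0396
```

Call:
play_rows:
  turn:
    - [0,0,0]
    - [0,0,0]
    - [0,0,0]
    - [0,0,0]
    - [0,0,0]
  delta_pos:
    - [-0.001,0.0137,0.021]
    - [-0.002,0.0137,0.021]
    - [0,0.0137,0.021]
    - [0,0,0]
    - [0,0,0]
  hand: [0.04,0.04,0.04,0.04,0.04]

```text
clock: 13.45
tcp_pos: [0.6115, 0.0114, 0.1887]
tool_rot: [-1.882, -1.906, 0.567]
ft_force: [-0.5, 0.2, 0.3]
width: 0.0399
```

```bash
python3 - <<'E'
from h import *
s=ctrl.state();p=ctrl.camera_params("wrist");im=ctrl.snapshot("wrist")[:,:,::-1].copy()
T=R.from_rotvec(s["tool_rot"]).as_matrix();print(s["tcp_pos"],"\n",T.round(3))
M,o=disp(.4940,.0113,.0162,33.27)
tgt=M@[0,0,.147]+o;print("to go, tool axes",T.T@(tgt-s["tcp_pos"]),"tilt err",np.degrees(R.from_matrix(T.T@np.c_[M[:,1],M[:,0],-M[:,2]]).as_rotvec()))
c=[[-.009,.115,.17],[.009,.115,.17],[.009,-.115,.17],[-.009,-.115,.17]]
cv2.polylines(im,[proj(np.array(c)@M.T+o,p).round().astype(int)],True,(255,255,0),1)
ps,si=ctrl.camera_params("side"),ctrl.snapshot("side")[:,:,::-1]
si=cv2.resize(si[120:260,290:410],None,fx=2.85,fy=2.85,interpolation=cv2.INTER_CUBIC)
cr=im[0:399,180:636];o=np.zeros((400,800,3),np.uint8);o[:si.shape[0],:342]=si[:400,:342];o[:399,343:799]=cr
cv2.imwrite("pics/c7.png",o)
E
```

```text
[0.61147447 0.0114399  0.18867265] 
 [[-0.013  0.837 -0.547]
 [ 1.     0.01  -0.007]
 [-0.    -0.547 -0.837]]
to go, tool axes [0.00032366 0.00242098 0.07106973] tilt err [ 0.12151764  0.39584717 -0.32703702]
```

View pics/c7.png

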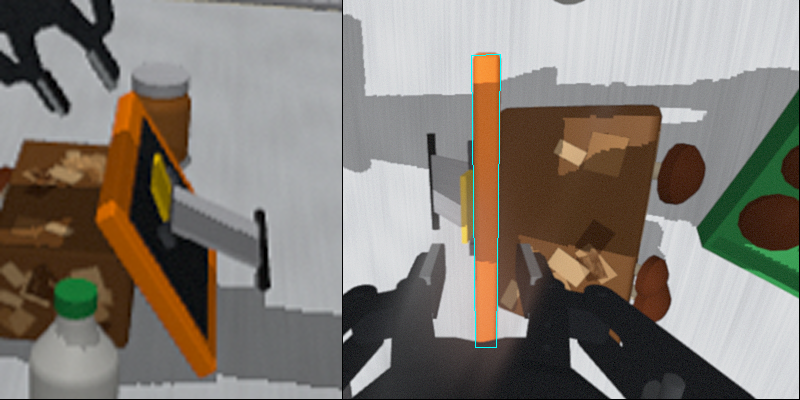

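The projected top face (cyan, columns 473–499) lies exactly on the panel's edge, square between the fingers. Going down and gripping.

Call:
play_rows:
  turn:
    - [0,0,0]
    - [0,0,0]
    - [0,0,0]
    - [0,0,0]
    - [0,0,0]
    - [0,0,0]
    - [0,0,0]
  delta_pos:
    - [0,0.0024,0.02]
    - [0,0,0.02]
    - [0,0,0.01]
    - [0,0,0.01]
    - [0,0,0.005]
    - [0,0,0.005]
    - [0,0,0]
  hand: [0.04,0.04,0.04,0.04,0.04,0.04,0.04]

```text
clock: 14.25
tcp_pos: [0.5763, 0.011, 0.1269]
tool_rot: [-1.882, -1.905, 0.568]
ft_force: [-0.5, -0.0, -0.2]
width: 0.0399
```

Call:
play_rows:
  turn:
    - [0,0,0]
    - [0,0,0]
    - [0,0,0]
    - [0,0,0]
    - [0,0,0]
    - [0,0,0]
    - [0,0,0]
    - [0,0,0]
  delta_pos:
    - [0,0,0]
    - [0,0,0]
    - [0,0,0]
    - [0,0,0]
    - [0,0,0]
    - [0,0,0]
    - [0,0,0]
    - [0,0,0]
  hand: [0.03,0.025,0.015,0.01,0.01,0.01,0.01,0.01]
  squeeze: 50

```text
clock: 15.05
tcp_pos: [0.5765, 0.011, 0.1265]
tool_rot: [-1.882, -1.906, 0.568]
ft_force: [3.6, 0.6, -0.2]
width: 0.0169
```

Call:
play_rows:
  turn:
    - [0,0,0]
    - [0,0,0]
    - [0,0,0]
    - [0,0,0]
    - [0,0,0]
    - [0,0,0]
    - [0,0,0]
    - [0,0,0]
  delta_pos:
    - [0,0,0]
    - [0,-0.003,0]
    - [0,-0.004,0]
    - [0,-0.005,0]
    - [0,-0.005,0]
    - [0,-0.003,0]
    - [0,-0.0027,-0.0042]
    - [0,0,0]
  hand: [0.01,0.01,0.01,0.01,0.01,0.01,0.01,0.01]
  squeeze: 80

```text
clock: 15.85
tcp_pos: [0.5598, 0.0108, 0.1435]
tool_rot: [-1.882, -1.906, 0.567]
ft_force: [0.5, 0.6, -7.0]
width: 0.0162
```

Call:
play_rows:
  turn:
    - [-0.062,0,0]
    - [-0.062,0,0]
    - [-0.062,0,0]
    - [-0.062,0,0]
    - [-0.062,0,0]
    - [-0.062,0,0]
    - [-0.062,0,0]
    - [-0.062,0,0]
  delta_pos:
    - [0,-0.0091,0.0003]
    - [0,-0.0091,0.0003]
    - [0,-0.0091,0.0003]
    - [0,-0.0091,0.0003]
    - [0,-0.0091,0.0003]
    - [0,-0.0091,0.0003]
    - [0,-0.0091,0.0003]
    - [0,-0.0091,0.0003]
  hand: [0.01,0.01,0.01,0.01,0.01,0.01,0.01,0.01]

```text
clock: 16.65
tcp_pos: [0.4903, 0.0099, 0.1661]
tool_rot: [-2.166, -2.193, 0.091]
ft_force: [-0.1, 0.2, -6.2]
width: 0.0167
```

Call:
play_rows:
  turn:
    - [-0.062,0,0]
    - [-0.062,0,0]
    - [-0.062,0,0]
    - [-0.062,0,0]
    - [-0.062,0,0]
    - [-0.062,0,0]
    - [-0.062,0,0]
    - [0,0,0]
    - [0,0,0]
  delta_pos:
    - [0,-0.0091,0.0003]
    - [0,-0.0091,0.0003]
    - [0,-0.0091,0.0003]
    - [0,-0.0091,0.0003]
    - [0,-0.0091,0.0003]
    - [0,-0.0091,0.0003]
    - [0,-0.0091,0.0003]
    - [0,0,0]
    - [0,0,0]
  hand: [0.01,0.01,0.01,0.01,0.01,0.01,0.01,0.01,0.01]

```text
clock: 17.55
tcp_pos: [0.4278, 0.0091, 0.1571]
tool_rot: [2.021, 2.046, 0.359]
ft_force: [0.4, -0.8, -6.5]
width: 0.0168
```

```bash
python3 - <<'E'
from h import *
s=ctrl.state();T=R.from_rotvec(s["tool_rot"]).as_matrix();print(s["tcp_pos"],"\n",T.round(3))
print("lean",np.degrees(np.arctan2(-T[2,1],T[0,1])),"origin",s["tcp_pos"]+.147*T[:,2],s["ft_force"])
t=np.array([.505,.0125,.0031+.008])-(s["tcp_pos"]+.147*T[:,2]);print("to 8 mm above, tool axes",T.T@t)
print("down 1 mm",T.T@[0,0,-.001])
E
```

```text
[0.42782011 0.00911518 0.15708246] 
 [[-0.012  0.94   0.341]
 [ 1.     0.012  0.004]
 [ 0.     0.341 -0.94 ]]
lean -19.93219759203623 origin [0.47792638 0.00973396 0.01888702] [ 0.37808295 -0.77839743 -6.49561416]
to 8 mm above, tool axes [0.00243191 0.02282769 0.01656055]
down 1 mm [-5.99738373e-09 -3.40884992e-04  9.40105006e-04]
```

Call:
play_rows:
  turn:
    - [0,0,0]
    - [0,0,0]
    - [0,0,0]
    - [0,0,0]
    - [0,0,0]
    - [0,0,0]
    - [0,0,0]
    - [0,0,0]
  delta_pos:
    - [0.0006,0.0057,0.0041]
    - [0.0006,0.0057,0.0041]
    - [0.0006,0.0057,0.0041]
    - [0.0006,0.0057,0.0041]
    - [0,-0.0007,0.0019]
    - [0,-0.0007,0.0019]
    - [0,0,0]
    - [0,0,0]
  hand: [0.01,0.01,0.01,0.01,0.01,0.01,0.01,0.01]

```text
clock: 18.35
tcp_pos: [0.4555, 0.0118, 0.1457]
tool_rot: [2.019, 2.045, 0.361]
ft_force: [0.1, -0.0, -7.6]
width: 0.0167
```

Call:
play_rows:
  turn:
    - [0,0,0]
    - [0,0,0]
    - [0,0,0]
    - [0,0,0]
  delta_pos:
    - [0,-0.0004,0.001]
    - [0,-0.0004,0.001]
    - [0,0,0]
    - [0,0,0]
  hand: [0.01,0.01,0.01,0.01]

```text
clock: 18.75
tcp_pos: [0.4556, 0.0118, 0.1435]
tool_rot: [2.019, 2.044, 0.362]
ft_force: [0.5, -0.2, -6.9]
width: 0.0164
```

Call:
play_rows:
  turn:
    - [0,0,0]
    - [0,0,0]
    - [0,0,0]
  delta_pos:
    - [0,-0.0004,0.001]
    - [0,0,0]
    - [0,0,0]
  hand: [0.01,0.01,0.01]

```text
clock: 19.05
tcp_pos: [0.4556, 0.0119, 0.1423]
tool_rot: [2.019, 2.045, 0.361]
ft_force: [-0.2, -0.2, -7.5]
width: 0.0166
```

Call:
play_rows:
  turn:
    - [0,0,0]
    - [0,0,0]
    - [0,0,0]
  delta_pos:
    - [0,-0.0004,0.001]
    - [0,0,0]
    - [0,0,0]
  hand: [0.01,0.01,0.01]

```text
clock: 19.35
tcp_pos: [0.4555, 0.0118, 0.1413]
tool_rot: [2.019, 2.045, 0.361]
ft_force: [-0.4, -0.9, -6.9]
width: 0.0164
```

Call:
play_rows:
  turn:
    - [0,0,0]
    - [0,0,0]
    - [0,0,0]
  delta_pos:
    - [0,-0.0004,0.001]
    - [0,0,0]
    - [0,0,0]
  hand: [0.01,0.01,0.01]

```text
clock: 19.65
tcp_pos: [0.4555, 0.0119, 0.1402]
tool_rot: [2.019, 2.045, 0.361]
ft_force: [0.6, -0.4, -7.6]
width: 0.0168
```

Call:
play_rows:
  turn:
    - [0,0,0]
    - [0,0,0]
    - [0,0,0]
  delta_pos:
    - [0,-0.0004,0.001]
    - [0,0,0]
    - [0,0,0]
  hand: [0.01,0.01,0.01]

```text
clock: 19.95
tcp_pos: [0.4555, 0.0119, 0.1392]
tool_rot: [2.019, 2.045, 0.362]
ft_force: [-0.1, 0.1, -6.6]
width: 0.0166
```

Call:
play_rows:
  turn:
    - [0,0,0]
    - [0,0,0]
    - [0,0,0]
  delta_pos:
    - [0,-0.0004,0.001]
    - [0,0,0]
    - [0,0,0]
  hand: [0.01,0.01,0.01]

```text
clock: 20.25
tcp_pos: [0.4558, 0.0117, 0.1389]
tool_rot: [2.018, 2.044, 0.362]
ft_force: [-0.9, -1.3, -2.4]
width: 0.0166
```

Call:
play_rows:
  turn:
    - [0,0,0]
    - [0,0,0]
    - [0,0,0]
  delta_pos:
    - [0,-0.0004,0.001]
    - [0,0,0]
    - [0,0,0]
  hand: [0.01,0.01,0.01]

```text
clock: 20.55
tcp_pos: [0.4561, 0.0116, 0.1387]
tool_rot: [2.017, 2.043, 0.364]
ft_force: [-1.7, -1.7, 5.3]
width: 0.0161
```

Call:
play_rows:
  turn:
    - [0,0,0]
    - [0,0,0]
    - [0,0,0]
  delta_pos:
    - [0,-0.0004,0.001]
    - [0,0,0]
    - [0,0,0]
  hand: [0.01,0.01,0.01]

```text
clock: 20.85
tcp_pos: [0.4564, 0.0116, 0.1386]
tool_rot: [2.017, 2.042, 0.365]
ft_force: [-2.4, -2.2, 9.3]
width: 0.0168
```

Contact came at z≈0.139. I'll ease the press off and open slowly.

Call:
play_rows:
  turn:
    - [0,0,0]
    - [0,0,0]
    - [0,0,0]
    - [0,0,0]
    - [0,0,0]
    - [0,0,0]
    - [0,0,0]
    - [0,0,0]
    - [0,0,0]
    - [0,0,0]
  delta_pos:
    - [0,0.0005,-0.0014]
    - [0,0,0]
    - [0,0,0]
    - [0,0,0]
    - [0,0,0]
    - [0,0,0]
    - [0,0,0]
    - [0,0,0]
    - [0,0,0]
    - [0,0,0]
  hand: [0.01,0.01,0.016,0.018,0.019,0.02,0.021,0.022,0.023,0.024]
  squeeze: 30

```text
clock: 21.85
tcp_pos: [0.4549, 0.012, 0.1367]
tool_rot: [2.02, 2.046, 0.36]
ft_force: [-0.5, 0.5, -0.7]
width: 0.0241
```

Call:
play_rows:
  turn:
    - [0,0,0]
    - [0,0,0]
    - [0,0,0]
    - [0,0,0]
    - [0,0,0]
    - [0,0,0]
    - [0,0,0]
    - [0,0,0]
    - [0,0,0]
    - [0,0,0]
  delta_pos:
    - [0,0,0]
    - [0,0,0]
    - [0,0,0]
    - [0,0,0]
    - [0,0,0]
    - [0,0,0]
    - [0,0,0]
    - [0,0,0]
    - [0,0,0]
    - [0,0,0]
  hand: [0.025,0.026,0.028,0.03,0.032,0.034,0.036,0.04,0.04,0.04]

```text
clock: 22.85
tcp_pos: [0.4554, 0.0119, 0.1374]
tool_rot: [2.019, 2.045, 0.361]
ft_force: [0.1, -0.2, 0.1]
width: 0.04
```

```bash
python3 - <<'E'
from h import *
s=ctrl.state();T=R.from_rotvec(s["tool_rot"]).as_matrix();print(s["tcp_pos"],s["ft_force"],s["width"])
p=ctrl.camera_params("wrist");im=ctrl.snapshot("wrist")[:,:,::-1];cv2.imwrite("pics/w8.png",im)
h=cv2.cvtColor(np.ascontiguousarray(im),cv2.COLOR_BGR2HSV);m=cv2.inRange(h,(5,180,80),(20,255,255))
for r in(100,150,200,240):
    x=np.nonzero(m[r])[0];print(r,x.min() if len(x) else None,x.max() if len(x) else None,len(x))
for lx in(-.009,.009):
    print(lx,proj(s["tcp_pos"]+T@np.array([[y,lx,-.023] for y in(.1,.05,0)]).T.T.reshape(3,3).T if 0 else (T@np.array([[y,lx,-.023] for y in(.1,.05,0)]).T).T+s["tcp_pos"],p).round(0).tolist())
E
```

```text
[0.45538224 0.01186374 0.13742622] [ 0.10452544 -0.22318305  0.08509053] 0.0400185086342681
100 302 554 44
150 302 538 49
200 305 548 43
240 317 507 23
-0.009 [[296.0, 57.0], [298.0, 180.0], [300.0, 278.0]]
0.009 [[341.0, 57.0], [338.0, 180.0], [336.0, 278.0]]
```

The wrench reads zero and the panel stands free between the open fingers: columns 302–345 against 297–340 expected. I'll draw back straight along the panel.

Call:
play_rows:
  turn:
    - [0,0,0]
    - [0,0,0]
    - [0,0,0]
    - [0,0,0]
    - [0,0,0]
    - [0,0,0]
    - [0,0,0]
    - [0,0,0]
    - [0,0,0]
    - [0,0,0]
  delta_pos:
    - [0,0.001,-0.004]
    - [0,0,-0.008]
    - [0,0,-0.012]
    - [0,0,-0.02]
    - [0,0,-0.03]
    - [0,0,-0.03]
    - [0,0,-0.03]
    - [0,0,-0.02]
    - [0,0,0]
    - [0,0,0]
  hand: [0.04,0.04,0.04,0.04,0.04,0.04,0.04,0.04,0.04,0.04]

```text
clock: 23.9
tcp_pos: [0.4036, 0.0112, 0.2829]
tool_rot: [2.019, 2.044, 0.362]
ft_force: [0.2, -0.2, 0.2]
width: 0.0397
```

```bash
python3 - <<'E'
from h import *
s=ctrl.state();print(s["tcp_pos"],s["ft_force"],s["clock"])
a=ctrl.snapshot("scene")[:,:,::-1];b=ctrl.snapshot("side")[:,:,::-1].copy()
pd=ctrl.camera_params("side");M,o=disp(.507,.0125,.0129,-20)
P=np.array([[.009,.115,.17],[-.009,.115,.17],[-.009,.115,0],[.009,.115,0]])@M.T+o
f=np.array([[-.013-.091*np.sin(.61),y,.1-.091*np.cos(.61)] for y in(.06,-.06)])@M.T+o
print("foot z",f[:,2])
for q in np.vstack([P,f]):cv2.circle(b,tuple(proj(q,pd)[0].round().astype(int)),1,(255,255,0),-1)
x=cv2.resize(a[150:270,200:400],None,fx=2,fy=2,interpolation=cv2.INTER_CUBIC)
y=cv2.resize(b[130:270,280:412],None,fx=3,fy=3,interpolation=cv2.INTER_CUBIC)
c=np.zeros((420,800,3),np.uint8);c[:240,:400]=x;c[:,404:]=y;cv2.imwrite("pics/end.png",c)
# bystanders moved? compare with the first pictures
a0,b0=cv2.imread("pics/scene0.png"),cv2.imread("pics/side0.png")
for n,i,j,(r,c_) in(("jar",a0,a,(slice(160,202),slice(206,238))),("sprayer",a0,a,(slice(203,250),slice(358,388))),("block far part",a0,a,(slice(222,250),slice(256,325))),("block side",b0,b,(slice(165,245),slice(275,318)))):
    t=cv2.cvtColor(np.ascontiguousarray(i[r,c_]),6);w=cv2.cvtColor(np.ascontiguousarray(j[r.start-8:r.stop+8,c_.start-8:c_.stop+8]),6)
    m=cv2.minMaxLoc(cv2.matchTemplate(w,t,cv2.TM_CCOEFF_NORMED));print(n,round(m[1],3),np.subtract(m[3],8))
E
```

```text
[0.40356338 0.01118826 0.28285278] [ 0.1840227  -0.23668168  0.17595082] 23.9
foot z [0.00441872 0.00494816]
jar 1.0 [0 0]
sprayer 1.0 [0 0]
block far part 0.999 [0 0]
block side 0.993 [0 0]
```

View pics/end.png

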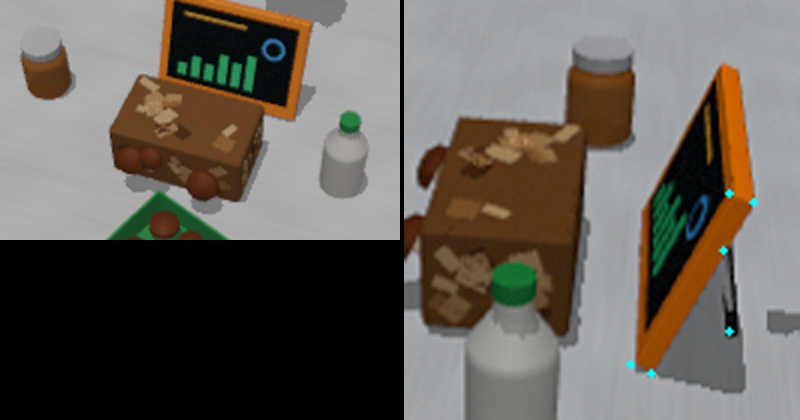

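```bash
python3 -c "
from station import ctrl
print(ctrl.state()['clock'],ctrl.close_job())"
```

```text
the job is handed in; nothing more can be done
24.0 None
```

The display now stands by itself, leaning back on its bottom edge and the open kickstand, and the job was handed in at 24.0 s. I pressed the tab with the shut fingers to swing the leg out. Then I gripped the panel's top edge, lifted it about 16 mm clear of the block, turned it back to 20° and set it down.

**Final checks:**
- **Pose:** In the last side view the panel and the kickstand's foot lie within a few mm of where a 20° lean and a leg 0.61 rad out put them. The display's origin is at about x 0.505–0.507 m, against 0.510 m at the start.
- **Block, sprayer and jar:** Their images show no shift (0 px) from the first pictures.
- **Robot:** The wrist force reads zero and the gripper is well clear.

**What went less cleanly:**
- **First press:** The fingers rode on the tab's end, with up to about 18 N upward on the wrist, so I pressed again lower down.
- **Second press:** About 5 N made the display's bottom creep roughly 15 mm towards the robot, and its lean grew to about 33°. I measured it again before gripping.
- **Leg angle:** One fit before the tip-back gave 0.58 rad, against 0.61 fully out. I put that down to measuring error, because in the other views the foot matched 0.61.

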